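Complete the cup stack and index the slide to the sensor, holding the pin home

ROBOT

A 6-joint arm with a two-finger parallel gripper is mounted at the origin on the work surface. World frame = base frame: x ahead of the robot, y to its left, z up, the work surface at z = 0. Lengths are in m, angles in degrees, forces in N, time in s.
With the tool pointing down it reaches from about 0.25 to 0.725 m from the base axis. Payload 9.7 kg.
Tool frame: the origin (TCP) lies between the finger pads; the fingertips stand 17 mm ahead of it and the grasp point (between the pads) lies 2 mm behind it; z points along the fingers, y is the direction in which the jaws open and shut (so a half turn about z gives the same grasp; the last joint's range is limited). The gripper opens to 85 mm and grips with 20 to 120 N. Pads are 22 mm wide; open, the fingers measure 114 mm over their backs; the gripper's body (76 mm by 85 mm) begins 54 mm behind the grasp point. The pads swing forward as they close: fully open they stand 13 mm farther back than shut.
Start: joints at [63.484, 4.979, 10.078, 95.1, 0, 90], TCP at [0.246, 0.492, 0.248] pointing down, gripper open.
Joint ranges: [-179.16, 179.16], [-48.56, 103.87], [-65.8, 70.77], [-126.05, 130.52], [-82.76, 87.17], [-180, 180]. Speed limits (degrees/s): [127.2, 127.2, 147.25, 180, 180, 180].

INTERFACE

Orientations are given as [roll, pitch, yaw] about the fixed x, y, z axes, in that order (R = Rz(yaw) Ry(pitch) Rx(roll)).
In Python, from workcell import monitor, cams, order gives the robot as it stands. The module is installed in compiled form; this text tells all that it offers.
- The arm moves only by the shell command python3 -m handwheel 'ROWS' [OPENING] [FORCE]. ROWS is JSON, a list of rows, each a list of 6 numbers: the shift along the tool's x, y, z in m, then the turn, a rotation vector about the tool's x, y, z in degrees. In form: [[tx, ty, tz, wx, wy, wz], ...]. A call has exactly 8 rows; each row shifts and turns the commanded pose from where the row before left it, along the tool's axes as they then stand; what a row does not reach is not made up. A row lasts 1/12 s, in which the tool goes at most 41.7 mm and 7.16 degrees, less where a joint would pass 70% of its speed; a pose out of reach is approached as far as the arm can. A call is refused whole if a number of a shift passes 0.0417 or a number of a turn 7.16, either way. A call with a gripper value outside its range is refused whole. OPENING is the opening, from -1 (shut) to 1 (fully open), set as the call begins (- or left out, the last holds). The fingers move at their own pace and stop on an object; FORCE is the grip in N (left out, the last holds). Time passes only in rows, so rows that do not move let the fingers close, or fill a call up. It gives the time, the measured TCP pose, the force and the opening at its end, in the units of the state.
- monitor.get_obs(): the state, without advancing time (a new reading comes with each control period).
- cams.camera(name): name is "scene" or "top"; returns a dict with "img" (400x640x3 uint8, red, green, blue), "depth" (400x640 float32, m along the optical axis (not along the pixel's ray), 0 where there is no reading), "fx", "fy", "cx", "cy" (pixels), "rvec" (rotation vector, rad) and "tvec" (3), from world to camera coordinates, as OpenCV has them. Camera axes: x right, y down, z forward; pixel columns grow to the right and rows downward; lengths in m; the calibration is good to about 2 mm. A picture is of the moment at which its call begins.
- order.job_done(): hands the job in, once; it reports no verdict.
The state is a dict: "time": time; "q": joint angles; "qd": joint speeds; "joint_efforts": joint torques, N m; "ee_pos": TCP position; "tcp_rot": TCP orientation; "wrist_force": force on the tool from outside, world axes, zero at the start; "torque": the same for the moment, N m; "opening": finger opening in m.
Only numpy, scipy, OpenCV 4.12 (cv2) and the standard library are available. Lean on these libraries where they do the work, as an engineer would, in place of code of your own. Each camera call takes 0.05 s, during which the arm holds its last target. There are 200 camera calls.

TASK

Set the loose cast cup, mouth up, into the top of the stack of two on the slide's carriage so that it is fully nested, and let go of it. Then pull up the carriage's spring lock plunger by its knob, slide the carriage with the stack exactly one hole towards the post-mounted sensor behind the slide and let the pin drop into that hole. Finish while holding: keep the gripper closed on the knob with the pin held fully home for the reading, the stack still nested, and leave the sensor, plug gauge, housing and bottle undisturbed.

Things in the scene. Friction and masses are not known exactly. Their poses are not given: they have to be found in the camera images.
- cup_loose: the cup to add: bare cast aluminium, round, mouth up, on the bench left or right of the slide. 50 mm tall; tapered body 41 mm wide at the foot, a shoulder 28 mm up, above it a straight collar 64 mm wide from 28 to 50 mm; collar wall 2.5 mm, inner floor 4 mm up; about 110 g. Origin: centre of the foot's underside, z up; any yaw
- cup_middle: identical cup, the upper of the two already nested on the carriage. Origin: foot's underside, 72 mm above the bench; rim 50 mm above that. A nested cup's shoulder rests on the rim beneath, its foot 22 mm above the foot beneath, guided by the inside; only its 22 mm collar stands out, and fingers reaching below its shoulder run against the equally wide collar beneath
- cup_bottom: an identical cup, the lower of the two, its foot in the carriage's low locating ring. Origin: centre of its foot's underside (50 mm above the bench)
- fixture: the indexing slide fixed to the bench: grey base plate 205 x 300 mm, two rails along its y. Origin: on the bench under mid-travel, z up, y along the travel, x from the robot's side to the sensor's. At x = -85 mm runs a steel index strip, top 34 mm above the bench, with five 12 mm holes at y = -90, -45, 0, 45, 90 mm. Does not move
- nest (a point): centre of the low locating ring under the stack, on the carriage's upper face, 50 mm above the bench, at x = 30 mm of the fixture. The carriage is an aluminium plate 186 x 100 mm that slides easily (about 1.5 N of drag) along the fixture's y; it starts locked in the middle hole (y = 0)
- knob (a point): centre of the plunger's black pull knob, an upright cylinder 28 mm in diameter, 20 mm tall, at x = -85 mm of the fixture on the carriage's robot-side end; 78 mm above the bench with the pin home. Below it a hexagon body 20 mm wide stands on the carriage's face, 50 mm above the bench (25 mm flange, 4 mm high). Moves sideways with the carriage and up and down with the pin
- plunger (a joint): lift of the plunger, m: 0 = pin fully home in a hole, 0.015 = pulled up to its stop. A spring pushes it down, about 4 N at 0 and 10 N at the top. The 10 mm bullet-nosed pin reaches 12 mm into the strip: lifted 12 mm or more it is clear of the holes; let down between holes, it rides on the strip and drops in at the next one
- carriage (a joint): position of the carriage along the fixture's y, m: starts at 0; holes at -0.09, -0.045, 0, 0.045, 0.09; end stops at -0.095 and 0.095
- sensor: sensor on a fixed magnet-base post: dark 50 mm square base, 175 mm tall post, aluminium head 118 mm above the bench looking along -x at the stack. It stands behind the slide (x = 175 mm of the fixture), in line with the hole next to the start on one side: y = +45 or -45 mm of the fixture, either may occur; axes parallel to the fixture's. Origin: centre of its underside
- plug_gauge: bystander: black upright plug gauge, 23 mm in diameter on a 56 mm round foot, 113 mm tall, standing behind the slide on the side where the sensor is not. Origin: centre of its underside
- housing: bystander: low flanged round aluminium housing, 82 mm over its four lugs, 34 mm tall, standing beside the slide on the side where the loose cup is not. Origin: centre of its underside
- cleaner: bystander: white bottle 60 mm wide and 170 mm tall on the bench to the right. Origin: centre of its underside
Things that resemble listed ones, but are neither listed nor needed, are in the scene too. Leave any orange or pink look-alike of the cup_middle alone.

How it is judged (in metres and radians):
On the way, in this order (a step that is already met when the one before it is completed fails the run):
1. the loose cup is nested upright in the top of the stack and let go, the carriage still in its first hole (horizontal distance between cup_loose and cup_middle below 0.004 m and z of cup_loose in the frame of cup_middle between 0.019 and 0.025 m and angle between cup_loose's own z axis and vertical below 0.06 rad and contact force between the fingers and cup_loose below 0.2 N and value of joint carriage between -0.006 and 0.006 m), for 0.2 s.
2. the plunger is pulled up out of the first hole with the gripper on its knob (value of joint plunger above 0.01 m and contact force between the fingers and plunger above 2 N and value of joint carriage between -0.02 and 0.02 m), for 0.05 s.
At the end, for the whole second after the job is handed in: Gripper still on the knob (over 4 N), pin within 2 mm of fully home in the next hole on the sensor's side, ring in line with the sensor within 2.5 mm, three cups at rest, upright and nested (feet 19 to 25 mm apart, centred within 4 mm), the lowest in the ring (y of nest in the frame of sensor between -0.0025 and 0.0025 m and value of joint plunger below 0.002 m and contact force between the fingers and plunger above 4 N and horizontal distance between cup_loose and cup_middle below 0.004 m and z of cup_loose in the frame of cup_middle between 0.019 and 0.025 m and horizontal distance between cup_middle and cup_bottom below 0.004 m and z of cup_middle in the frame of cup_bottom between 0.019 and 0.025 m and horizontal distance between cup_bottom and nest below 0.005 m and z of cup_bottom in the frame of nest below 0.003 m and angle between cup_loose's own z axis and vertical below 0.06 rad and velocity of joint carriage between -0.01 and 0.01 m/s and linear speed of cup_loose below 0.02 m/s); the arm keeps its last pose, push and grip.
It fails at once if the plug gauge, housing or bottle is pushed more than 20 mm or tipped over (distance of any of plug_gauge, housing, cleaner from where it was at the start of the episode above 0.02 m or angle between any of plug_gauge, housing, cleaner's own z axis and vertical above 0.3 rad).
It fails at once if the sensor is struck (contact force between the arm and sensor above 5 N).
It also fails if it takes over 51 s, if anything falls off the work surface, if the arm or the gripper's body presses on something with over 40 N, if the wrist force passes 120 N, or if a joint passes its speed limit or range.

## Working session

There is one attempt and no reset: what is moved stays moved. The work goes in short steps, Python scripts to look and compute and a shell command to move; the robot and the scene stay as the last step left them, time stands still between calls to the robot, and variables do not carry over. Pictures are saved under pics/ and viewed, about 8 in all and at most 12, crops included, and the job is handed in when it is done.

```bash
mkdir -p pics; cat > h.py <<'E'
import numpy as np, cv2
from workcell import monitor, cams
def cam(n):
    c=cams.camera(n); c['R']=cv2.Rodrigues(np.array(c['rvec'],float))[0]; c['t']=np.array(c['tvec'],float).ravel(); return c
def ray(c,u,v,z):
    d=c['R'].T@np.array([(u-c['cx'])/c['fx'],(v-c['cy'])/c['fy'],1]); o=-c['R'].T@c['t']
    return o+d*(z-o[2])/d[2]
def cloud(c):
    v,u=np.mgrid[:400,:640]; z=c['depth'].astype(float)
    p=np.stack([(u-c['cx'])/c['fx']*z,(v-c['cy'])/c['fy']*z,z],-1)
    w=(p-c['t'])@c['R']; w[z<=0]=np.nan; return w
def save(c,f,box=None,s=1):
    i=c['img'][:,:,::-1]
    if box: i=i[box[1]:box[3],box[0]:box[2]]
    cv2.imwrite('pics/'+f,cv2.resize(i,None,fx=s,fy=s,interpolation=cv2.INTER_CUBIC))
E
python3 - <<'E'
from h import *
for n in('scene','top'):
    c=cam(n); save(c,n+'0.png'); np.savez(n+'0.npz',**c); print(n,-c['R'].T@c['t'],c['R'][2],c['fx'])
print(monitor.get_obs())
E
```

```text
scene [1.10102093 0.27377207 0.66555726] [-0.58300461 -0.39243619 -0.71140667] 372.2077878215305
top [ 0.44825131 -0.06333424  0.89940792] [ 0.21583986  0.0274975  -0.97604152] 386.02377597178116
{'time': 0.1, 'q': array([6.34830807e+01, 5.00733087e+00, 1.00361376e+01, 9.50994912e+01,
       1.30910140e-03, 9.00001619e+01]), 'qd': array([-0.03269422, -0.04251661,  0.01061449,  0.02783206,  0.04169621,
        0.06846917]), 'joint_efforts': array([ 1.33412232e-03, -5.21563017e+01,  4.65652978e+01,  1.59848796e-02,
        7.74408045e-05,  1.10322938e-05]), 'ee_pos': array([0.24545831, 0.49196307, 0.2476343 ]), 'tcp_rot': array([-1.79929316e+02, -1.30890072e-03,  1.53482917e+02]), 'wrist_force': array([ 0.55871372, -0.50037869, -0.04866578]), 'torque': array([-0.01458495, -0.02313147, -0.02068625]), 'opening': 0.08538812958237713}
```

View pics/scene0.png

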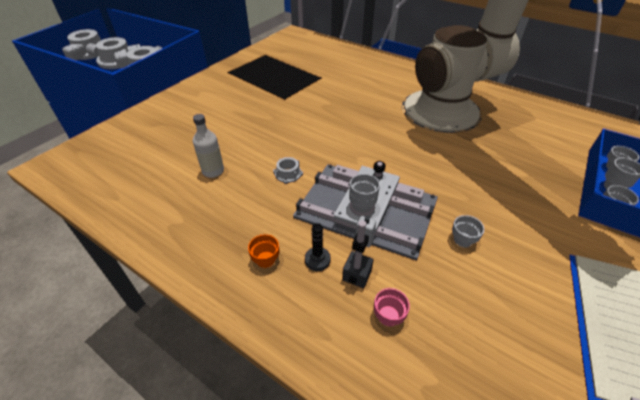

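View pics/top0.png

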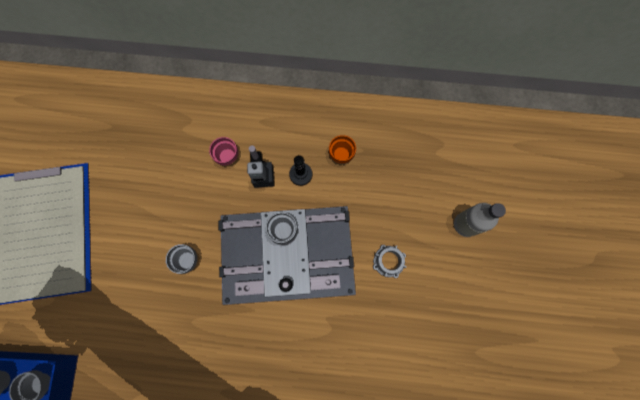

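Both views show the same layout. The loose cup is the bare grey one at top (182,259) / scene (467,232). Possible confusions in the top view:
- housing (390,261), which has lugs and is low
- stack (282,229)
- pink cup (224,152)
- orange cup (341,150)
- cups in the blue bin (25,388)

The sensor is at (260,170), on the left (+y) side. The gauge is at (300,172) and the knob at (286,284).

```bash
python3 - <<'E'
from h import *
c=dict(np.load('top0.npz')); w=cloud(c)
s=dict(np.load('scene0.npz')); ws=cloud(s)
def fitc(P):
    A=np.c_[P[:,:2],np.ones(len(P))]; b=(P[:,:2]**2).sum(1); k=np.linalg.lstsq(A,b,rcond=None)[0]; x=k[:2]/2; return x,np.sqrt(k[2]+x@x)
def ring(W,xy,r,zlo,zhi,lab):
    m=(np.hypot(W[...,0]-xy[0],W[...,1]-xy[1])<r)&(W[...,2]>zlo)&(W[...,2]<zhi); P=W[m]
    if len(P)<5: print(lab,len(P));return
    x,y=P[:,:2].min(0),P[:,:2].max(0); (cx,cy),rr=cv2.minEnclosingCircle(P[:,:2].astype(np.float32)); print(lab,len(P),'mid',(x+y)/2,'enc',cx,cy,rr,'z',np.median(P[:,2]), 'fit',*fitc(P))
for n,u,v,z,r,a,b in [('loose',182,259,.05,.05,.035,.058),('stack',282,229,.122,.05,.108,.132),('knob',286,284,.088,.025,.08,.096),('housing',390,261,.034,.06,.025,.042)]:
    p=ray(c,u,v,z); print(n,p)
    ring(w,p,r,a,b,' top'); ring(ws,p,r,a,b,' scene')
# base plate orientation: rail/plate heights
g=c['img'].astype(int)
m=(w[...,2]>.006)&(w[...,2]<.06)&(abs(w[...,0]-ray(c,287,255,.02)[0])<.14)&(abs(w[...,1]-ray(c,287,255,.02)[1])<.18)
m=m.astype(np.uint8); n,l,st,ce=cv2.connectedComponentsWithStats(m); k=1+np.argmax(st[1:,4]); P=w[l==k]
r=cv2.minAreaRect((P[:,:2]*1000).astype(np.float32)); print('plate',r)
for u,v,z in [(260,170,0),(300,172,0)]: print(ray(c,u,v,z))
save(c,'crop1.png',(150,190,420,320),2.9)
E
```

```text
loose [0.48617718 0.23863395 0.05      ]
 top 224 mid [0.48596471 0.2427736 ] enc 0.4863910973072052 0.2432805895805359 0.03246060386300087 z 0.047632335920634525 fit [0.48600339 0.24258655] 0.03044247222350221
 scene 397 mid [0.48801659 0.24312355] enc 0.48810240626335144 0.24355776607990265 0.03338506817817688 z 0.045420525359077285 fit [0.48895941 0.24315637] 0.030480466675904375
stack [0.56360553 0.02083303 0.122     ]
 top 180 mid [0.5669791  0.02349704] enc 0.5666966438293457 0.023828113451600075 0.0320795439183712 z 0.12033272000478445 fit [0.56656588 0.02333106] 0.03044565492849667
 scene 377 mid [0.56934316 0.02374415] enc 0.5698021650314331 0.023890018463134766 0.0330798402428627 z 0.11802048538055292 fit [0.56991246 0.02371342] 0.030481922974495944
knob [0.45577736 0.00248513 0.088     ]
 top 153 mid [0.45373332 0.00353288] enc 0.4536901116371155 0.003532875794917345 0.014840120449662209 z 0.08756640477733321 fit [0.4536857  0.00333062] 0.010085572578844617
 scene 106 mid [0.45698334 0.00339245] enc 0.45666947960853577 0.0041823782958090305 0.015430927276611328 z 0.08950767571049308 fit [0.45803562 0.0039698 ] 0.010707325625940222
housing [ 0.52960596 -0.21724866  0.034     ]
 top 292 mid [ 0.53183528 -0.22027732] enc 0.5315771102905273 -0.22032496333122253 0.03591493144631386 z 0.033329650311096096 fit [ 0.53100134 -0.21937343] 0.026269932479890866
 scene 263 mid [ 0.53357996 -0.22036877] enc 0.5339539647102356 -0.22003035247325897 0.03694705665111542 z 0.03427076932680654 fit [ 0.53499595 -0.21935433] 0.026450945958609876
plate ((523.1061401367188, 16.416641235351562), (204.97911071777344, 300.69287109375), 10.064579010009766)
[0.72062412 0.10498752 0.        ]
[0.7253528  0.00735745 0.        ]
```

View pics/crop1.png

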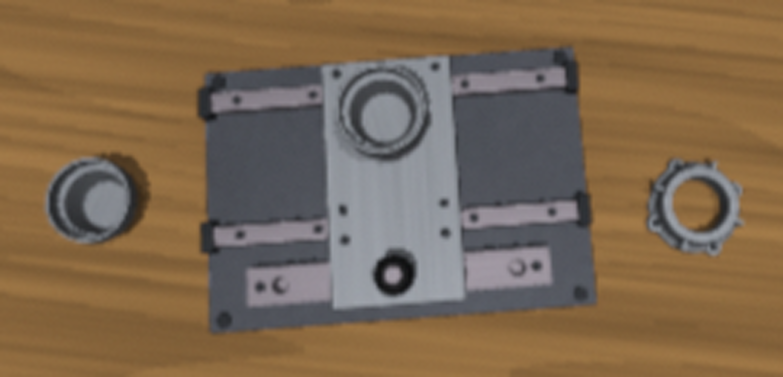

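The crop confirms the choice: bare aluminium cup at crop (92,200), stack at (383,113), knob at (394,272), lugged housing at (695,203). The fixture is yawed about 10° and the sensor is on the +y side. I'll turn the tool first, to yaw -170 so that tool y = fixture y.

```bash
cat >> h.py <<'E'
from scipy.spatial.transform import Rotation as Ro
def go(x,y,z,yaw=-170):
    o=monitor.get_obs(); R=Ro.from_euler('xyz',o['tcp_rot'],degrees=True); d=np.array([x,y,z])-o['ee_pos']
    w=(R.inv()*Ro.from_euler('xyz',[180,0,yaw],degrees=True)).as_rotvec(degrees=True)
    print('t',round(o['time'],2),'pos',o['ee_pos'].round(4),'rpy',o['tcp_rot'].round(2),'F',o['wrist_force'].round(1),'open',round(o['opening'],4),'q6',o['q'][5].round(1)); print('shift mm',(R.inv().apply(d)*1000).round(1),'turn',w.round(2))
E
python3 -m handwheel '[[0,0,0,0,0,-4.6],[0,0,0,0,0,-4.6],[0,0,0,0,0,-4.6],[0,0,0,0,0,-4.6],[0,0,0,0,0,-4.6],[0,0,0,0,0,-4.6],[0,0,0,0,0,-4.5],[0,0,0,0,0,-4.5]]' 1 30
python3 -c "
from h import *; go(.487,.243,.14)"
```

```text
time: 0.77
ee_pos: [0.2455, 0.4921, 0.2479]
tcp_rot: [-180.0, -0.0, -169.7]
wrist_force: [-0.3, 0.2, 0.2]
opening: 0.0856
t 0.77 pos [0.2455 0.4921 0.2479] rpy [-1.7997e+02 -3.0000e-02 -1.6969e+02] F [-0.3  0.2  0.2] open 0.0856 q6 53.2
shift mm [-193.1 -288.2  107.9] turn [-0.03 -0.03  0.31]
```

```bash

python3 -m handwheel '[[-0.0241,-0.036,0,0,0,0],[-0.0241,-0.036,0,0,0,0],[-0.0241,-0.036,0.01,0,0,0],[-0.0241,-0.036,0.015,0,0,0],[-0.0241,-0.036,0.02,0,0,0],[-0.0241,-0.036,0.02,0,0,0],[-0.0241,-0.036,0.02,0,0,0],[-0.0241,-0.036,0.02,0,0,0]]'
python3 - <<'E'
from h import *
go(.487,.243,.1)
for n in('scene','top'):
    c=cam(n); save(c,n+'1.png'); np.savez(n+'1.npz',**c)
c=dict(np.load('scene1.npz'));save(c,'s1c.png',(380,90,580,260),3.5)
E
```

```text
time: 1.43
ee_pos: [0.4645, 0.2636, 0.1544]
tcp_rot: [-180.0, -0.0, -169.9]
wrist_force: [0.3, 0.7, -0.3]
opening: 0.0853
t 1.43 pos [0.4645 0.2636 0.1544] rpy [-1.8000e+02 -1.0000e-02 -1.6992e+02] F [ 0.3  0.7 -0.3] open 0.0853 q6 19.5
shift mm [-18.6 -24.3  54.4] turn [-0.   -0.01  0.08]
```

View pics/s1c.png

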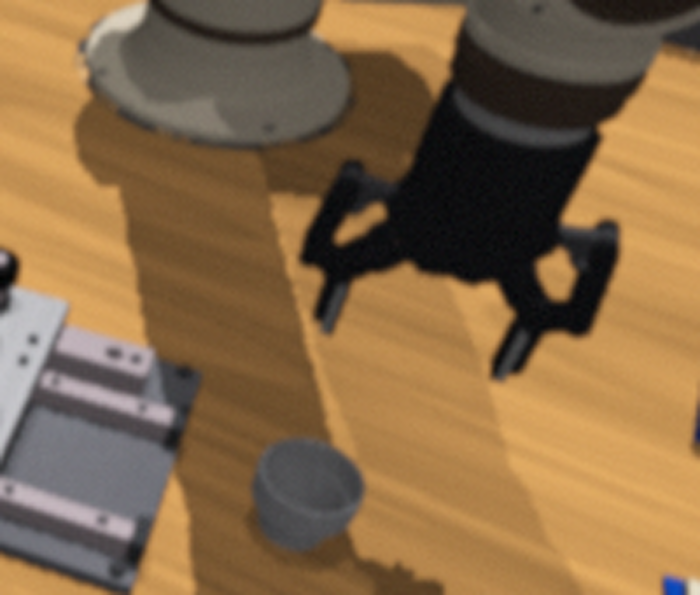

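The gripper is open and moving in, with fingertips at crop (325,330) and (500,375). The cup is still ahead at (307,490). Next I go over it and measure the tip height.

```bash

python3 - <<'E'
from h import *
c=dict(np.load('scene1.npz')); w=cloud(c)
for b in((463,170,482,190),(512,180,535,202)):
    P=w[b[1]:b[3],b[0]:b[2]].reshape(-1,3); P=P[P[:,2]>.1]; print(len(P),np.sort(P[:,2])[:6].round(4),P[np.argsort(P[:,2])[:3]].round(4))
go(.487,.243,.1)
E
python3 -m handwheel '[[-0.001,-0.002,0.01,0,0,0],[0,0,0.01,0,0,0],[0,0,0.01,0,0,0],[0,0,0.01,0,0,0],[0,0,0,0,0,0],[0,0,0,0,0,0],[0,0,0,0,0,0],[0,0,0,0,0,0]]'
python3 - <<'E'
from h import *
go(.487,.243,.046)
w=cloud(cam('scene')); o=monitor.get_obs()['ee_pos']
m=(np.hypot(w[...,0]-o[0],w[...,1]-o[1])<.075)&(w[...,2]>.06); P=w[m]; P=P[np.argsort(P[:,2])]
print('tip',P[:4].round(4),np.percentile(P[:,2],[.2,1,3]))
E
```

```text
109 [0.1537 0.1551 0.1556 0.1572 0.1577 0.1584] [[0.4775 0.215  0.1537]
 [0.4821 0.2161 0.1551]
 [0.4815 0.2178 0.1556]]
184 [0.1534 0.1547 0.1556 0.1557 0.1559 0.1563] [[0.4481 0.3034 0.1534]
 [0.4528 0.304  0.1547]
 [0.4649 0.3122 0.1556]]
t 1.53 pos [0.4652 0.2611 0.1518] rpy [-179.85   -0.24 -170.21] F [-0.4 -0.4  0.2] open 0.0854 q6 19.5
shift mm [-18.6 -21.5  51.8] turn [-0.15 -0.24 -0.21]
time: 2.2
ee_pos: [0.4651, 0.264, 0.1161]
tcp_rot: [180.0, 0.1, -169.9]
wrist_force: [-0.4, 0.3, 1.0]
opening: 0.0852
t 2.2 pos [0.4651 0.264  0.1161] rpy [ 1.7998e+02  6.0000e-02 -1.6988e+02] F [-0.4  0.3  1. ] open 0.0852 q6 19.5
shift mm [-17.8 -24.6  70.1] turn [0.02 0.06 0.12]
tip [[0.4503 0.304  0.1155]
 [0.4542 0.3047 0.1164]
 [0.4656 0.3133 0.1169]
 [0.4826 0.2189 0.1172]] [0.12377953 0.14129931 0.16765372]
```

Fully open, the tips are about level with the TCP, so at 64 mm opening I estimate them at roughly 8–9 mm ahead. Next: centre over the cup, then descend to TCP z ≈ 0.041.

```bash

python3 -m handwheel '[[-0.0045,-0.006,0,0,0,0],[-0.0045,-0.006,0,0,0,0],[-0.0045,-0.006,0,0,0,0],[-0.0043,-0.0066,0,0,0,0],[0,0,0.015,0,0,0],[0,0,0.015,0,0,0],[0,0,0.015,0,0,0],[0,0,0.005,0,0,0]]'
python3 - <<'E'
from h import *
go(.487,.243,.041)
c=cam('top'); save(c,'t2c.png',(120,180,320,320),3.5)
E
```

```text
time: 2.92
ee_pos: [0.4865, 0.2414, 0.0632]
tcp_rot: [-180.0, -0.1, -170.0]
wrist_force: [-0.5, 0.0, -0.5]
opening: 0.0852
t 2.92 pos [0.4865 0.2414 0.0632] rpy [-1.7995e+02 -1.5000e-01 -1.6997e+02] F [-0.5  0.  -0.5] open 0.0852 q6 16.4
shift mm [-0.9  1.5 22.2] turn [-0.05 -0.15  0.03]
```

View pics/t2c.png

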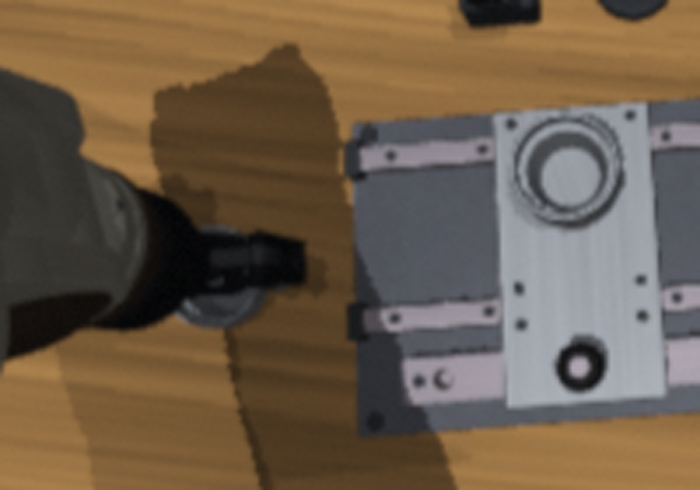

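The gripper covers the cup in the top view, with the cup visible at (220,280) and the finger at (265,260). It looks well centred, so I descend 22 mm and then close.

```bash

python3 -m handwheel '[[-0.001,0.001,0.006,0,0,0],[0,0,0.006,0,0,0],[0,0,0.006,0,0,0],[0,0,0.002,0,0,0],[0,0,0,0,0,0],[0,0,0,0,0,0],[0,0,0,0,0,0],[0,0,0,0,0,0]]'
python3 -m handwheel '[[0,0,0,0,0,0],[0,0,0,0,0,0],[0,0,0,0,0,0],[0,0,0,0,0,0],[0,0,0,0,0,0],[0,0,0,0,0,0],[0,0,0,0,0,0],[0,0,0,0,0,0]]' -1 30
python3 - <<'E'
from h import *
go(.487,.243,.041)
c=cam('scene'); w=cloud(c);save(c,'s3c.png',(410,170,530,260),6)
o=monitor.get_obs()['ee_pos']
m=(np.hypot(w[...,0]-o[0],w[...,1]-o[1])<.075)&(w[...,2]>.01)
h=np.argwhere(m&(c['img'].max(2)<60)); P=w[h[:,0],h[:,1]]; i=np.argsort(P[:,2])[:8]; print(P[i].round(4),h[i][:, ::-1])
E
```

```text
time: 3.63
ee_pos: [0.4878, 0.2437, 0.0458]
tcp_rot: [180.0, 0.0, -169.9]
wrist_force: [-0.1, 1.3, 0.4]
opening: 0.0855
time: 4.3
ee_pos: [0.488, 0.2438, 0.0461]
tcp_rot: [180.0, 0.1, -169.9]
wrist_force: [-0.2, -0.1, 4.6]
opening: 0.0631
t 4.3 pos [0.488  0.2438 0.0461] rpy [ 1.7999e+02  6.0000e-02 -1.6992e+02] F [-0.2 -0.1  4.6] open 0.0631 q6 16.5
shift mm [ 1.1 -0.6  5.1] turn [0.01 0.06 0.08]
[[0.5001 0.2138 0.0378]
 [0.4873 0.2747 0.0427]
 [0.5008 0.203  0.045 ]
 [0.5044 0.2134 0.0452]
 [0.4998 0.2049 0.0453]
 [0.4917 0.2773 0.0456]
 [0.4935 0.2755 0.0462]
 [0.5015 0.2143 0.0463]] [[452 227]
 [482 234]
 [448 223]
 [452 226]
 [449 223]
 [483 235]
 [482 235]
 [453 225]]
```

View pics/s3c.png

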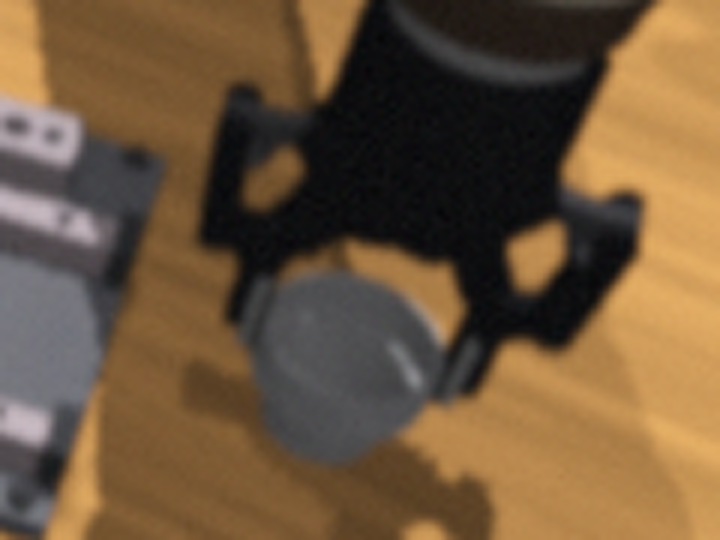

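The cup is gripped on the collar: opening 63.1 mm, tips at about cup height 37 mm, clear of the shoulder. Lift.

```bash

python3 -m handwheel '[[0,0,-0.01,0,0,0],[0,0,-0.018,0,0,0],[0,0,-0.02,0,0,0],[0,0,-0.02,0,0,0],[0,0,-0.02,0,0,0],[0,0,-0.02,0,0,0],[0,0,-0.02,0,0,0],[0,0,-0.016,0,0,0]]'
python3 -c "
from h import *; go(.568,.0236,.19)"
```

```text
time: 5.02
ee_pos: [0.4876, 0.2436, 0.1914]
tcp_rot: [180.0, 0.0, -169.9]
wrist_force: [-0.4, 0.6, -0.5]
opening: 0.0631
t 5.02 pos [0.4876 0.2436 0.1914] rpy [ 1.7998e+02  5.0000e-02 -1.6991e+02] F [-0.4  0.6 -0.5] open 0.0631 q6 16.5
shift mm [ -40.6 -230.7    1.4] turn [0.02 0.05 0.09]
```

```bash

python3 -m handwheel '[[-0.003,-0.012,0,0,0,0],[-0.0045,-0.025,0,0,0,0],[-0.0055,-0.033,0,0,0,0],[-0.0055,-0.034,0,0,0,0],[-0.0055,-0.034,0,0,0,0],[-0.0055,-0.033,0,0,0,0],[-0.0055,-0.03,0,0,0,0],[-0.0055,-0.0287,0,0,0,0]]'
python3 -m handwheel '[[0,0,0,0,0,0],[0,0,0,0,0,0],[0,0,0,0,0,0],[0,0,0,0,0,0],[0,0,0,0,0,0],[0,0,0,0,0,0],[0,0,0,0,0,0],[0,0,0,0,0,0]]'
python3 - <<'E'
from h import *
go(.568,.0236,.19)
c=cam('scene'); w=cloud(c);np.savez('scene4.npz',**c);save(c,'s4.png',(300,80,460,220),4.5)
c=cam('top'); np.savez('top4.npz',**c)
E
```

```text
time: 5.68
ee_pos: [0.5677, 0.0221, 0.1887]
tcp_rot: [-180.0, -0.1, -170.0]
wrist_force: [1.1, 0.3, -1.6]
opening: 0.0628
time: 6.35
ee_pos: [0.5676, 0.0251, 0.1895]
tcp_rot: [-180.0, 0.0, -169.9]
wrist_force: [1.1, -0.6, -0.7]
opening: 0.0629
t 6.35 pos [0.5676 0.0251 0.1895] rpy [-1.8000e+02  1.0000e-02 -1.6987e+02] F [ 1.1 -0.6 -0.7] open 0.0629 q6 -7.6
shift mm [-0.1 -1.5 -0.5] turn [-0.    0.01  0.13]
```

View pics/s4.png

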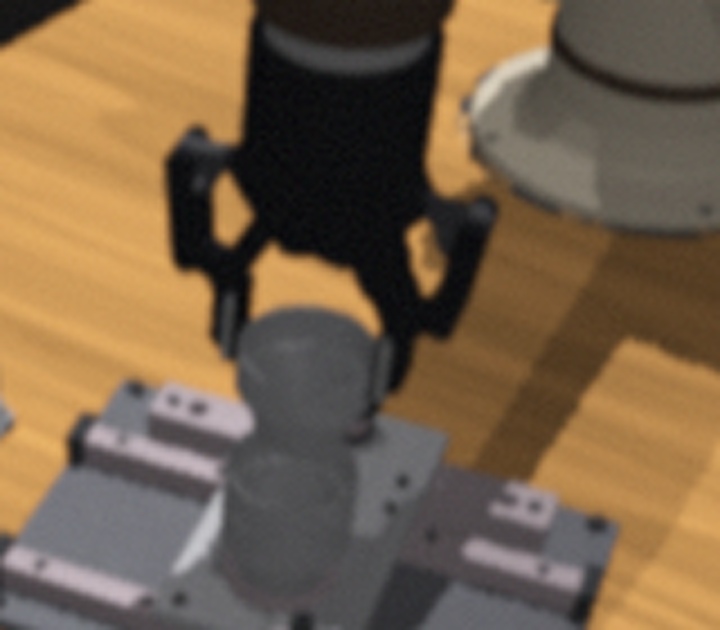

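The cup hangs level over the stack, at crop (305,375) above (288,520). I'll compare the collar axes in the same view with fixed-radius circle fits.

```bash
cat > meas.py <<'E'
from h import *
from scipy.optimize import least_squares
def axis(c,xy,zlo,zhi,lo=35):
    w=cloud(c); g=c['img'].astype(int); o=-c['R'].T@c['t']; f=(o[:2]-xy)/np.linalg.norm(o[:2]-xy)
    d=w[...,:2]-xy; r=np.hypot(d[...,0],d[...,1]); a=(d@f)/np.maximum(r,1e-6)
    m=(w[...,2]>zlo)&(w[...,2]<zhi)&(abs(r-.032)<.006)&(a>.55)&(g.max(2)>lo)
    P=w[m][:,:2]; s=least_squares(lambda p:np.hypot(*(P-p).T)-.032,xy,loss='soft_l1',f_scale=.001)
    return s.x.round(4),len(P),round(float(np.abs(s.fun).mean()),4)
E
python3 - <<'E'
from meas import *
c=dict(np.load('scene4.npz')); x=np.array([.568,.0236])
print('held',axis(c,x,.174,.19),'low part',axis(c,x,.176,.183)); print('stack',axis(c,x,.08,.116),axis(c,x,.1,.116))
c0=dict(np.load('scene0.npz')); print('stack0',axis(c0,x,.08,.116),axis(c0,x,.1,.116))
w=cloud(c); 
for z in(.12,.19):
  m=(np.hypot(w[...,0]-.568,w[...,1]-.0236)<.04)&(abs(w[...,2]-z)<.008); print(w[m][:,2].max())
E
```

```text
held (array([0.5676, 0.0242]), 156, 0.0007) low part (array([0.5676, 0.0243]), 74, 0.0007)
stack (array([0.5682, 0.023 ]), 287, 0.0006) (array([0.5682, 0.023 ]), 137, 0.0007)
stack0 (array([0.5683, 0.0229]), 291, 0.0007) (array([0.5684, 0.023 ]), 140, 0.0006)
0.1262864356348178
0.19789334552003437
```

```bash

python3 -m handwheel '[[-0.0004,-0.0013,0.005,0,0,0],[0,0,0.007,0,0,0],[0,0,0.007,0,0,0],[0,0,0.007,0,0,0],[0,0,0.006,0,0,0],[0,0,0.005,0,0,0],[0,0,0.004,0,0,0],[0,0,0.003,0,0,0]]'
python3 -m handwheel '[[0,0,0.002,0,0,0],[0,0,0.001,0,0,0],[0,0,0.001,0,0,0],[0,0,0.001,0,0,0],[0,0,0,0,0,0],[0,0,0,0,0,0],[0,0,0,0,0,0],[0,0,0,0,0,0]]'
python3 - <<'E'
from meas import *
go(.568,.0236,.14)
c=cam('scene'); x=np.array([.568,.023]);print('held',axis(c,x,.126,.14)); print('stack',axis(c,x,.08,.116))
E
```

```text
time: 7.12
ee_pos: [0.5682, 0.0234, 0.1448]
tcp_rot: [180.0, -0.0, -169.9]
wrist_force: [-0.9, 0.6, -0.9]
opening: 0.063
time: 7.78
ee_pos: [0.5684, 0.0234, 0.1406]
tcp_rot: [-180.0, 0.0, -169.9]
wrist_force: [-0.3, 0.2, -1.1]
opening: 0.0633
t 7.78 pos [0.5684 0.0234 0.1406] rpy [-1.8000e+02  1.0000e-02 -1.6992e+02] F [-0.3  0.2 -1.1] open 0.0633 q6 -7.7
shift mm [0.3 0.3 0.6] turn [-0.    0.01  0.08]
held (array([0.5683, 0.0224]), 120, 0.0006)
stack (array([0.5685, 0.0229]), 287, 0.0007)
```

```bash

python3 -m handwheel '[[0,0,0.0005,0,0,0],[0,0,0.0005,0,0,0],[0,0,0.0005,0,0,0],[0,0,0.0005,0,0,0],[0,0,0,0,0,0],[0,0,0,0,0,0],[0,0,0,0,0,0],[0,0,0,0,0,0]]'
python3 - <<'E'
from meas import *
go(.568,.0236,.14)
c=cam('scene'); x=np.array([.568,.023]);print('held',axis(c,x,.126,.14)); print('stack',axis(c,x,.08,.116))
E
```

```text
time: 8.5
ee_pos: [0.5686, 0.0234, 0.1394]
tcp_rot: [-180.0, 0.1, -169.9]
wrist_force: [-1.4, 0.2, 6.8]
opening: 0.0629
t 8.5 pos [0.5686 0.0234 0.1394] rpy [-1.7998e+02  9.0000e-02 -1.6992e+02] F [-1.4  0.2  6.8] open 0.0629 q6 -7.7
shift mm [ 0.6  0.4 -0.6] turn [-0.02  0.09  0.08]
held (array([0.5685, 0.0224]), 120, 0.0007)
stack (array([0.5684, 0.023 ]), 294, 0.0007)
```

Contact at 6.8 N with TCP z 0.139, right where full nesting was predicted. Release and go straight up.

```bash

python3 -m handwheel '[[0,0,0,0,0,0],[0,0,0,0,0,0],[0,0,0,0,0,0],[0,0,0,0,0,0],[0,0,0,0,0,0],[0,0,0,0,0,0],[0,0,0,0,0,0],[0,0,0,0,0,0]]' 1
python3 -m handwheel '[[0,0,-0.004,0,0,0],[0,0,-0.006,0,0,0],[0,0,-0.008,0,0,0],[0,0,-0.01,0,0,0],[0,0,-0.01,0,0,0],[0,0,-0.01,0,0,0],[0,0,-0.01,0,0,0],[0,0,-0.01,0,0,0]]'
python3 - <<'E'
from meas import *
go(.4553,.0036,.18)
c=cam('scene'); w=cloud(c); x=np.array([.568,.023]);print('top cup',axis(c,x,.126,.14)); print('stack',axis(c,x,.08,.116))
g=c['img'].max(2)
m=(np.hypot(w[...,0]-.568,w[...,1]-.0236)<.036)&(w[...,2]>.13)&(w[...,2]<.16); print('rim z',np.percentile(w[m][:,2],[50,90,97,100]))
k=(np.hypot(w[...,0]-.456,w[...,1]-.0036)<.02)&(w[...,2]>.082)&(w[...,2]<.1); P=w[k]; print('knob',len(P),(P.min(0)+P.max(0))/2)
save(c,'s5.png',(300,80,460,220),4.5)
E
```

```text
time: 9.22
ee_pos: [0.5683, 0.0234, 0.1384]
tcp_rot: [-180.0, -0.0, -169.9]
wrist_force: [0.3, 1.3, -0.2]
opening: 0.0852
time: 9.88
ee_pos: [0.5684, 0.0234, 0.2078]
tcp_rot: [-180.0, 0.0, -169.9]
wrist_force: [0.3, 0.1, -1.1]
opening: 0.0856
t 9.88 pos [0.5684 0.0234 0.2078] rpy [-1.7999e+02  4.0000e-02 -1.6992e+02] F [ 0.3  0.1 -1.1] open 0.0856 q6 -7.7
shift mm [114.9   0.3  27.7] turn [-0.01  0.04  0.08]
top cup (array([0.5686, 0.0223]), 129, 0.0006)
stack (array([0.5685, 0.023 ]), 280, 0.0007)
rim z [0.1398272  0.14613645 0.14692039 0.14755634]
knob 99 [0.45819432 0.00368277 0.08782215]
```

View pics/s5.png

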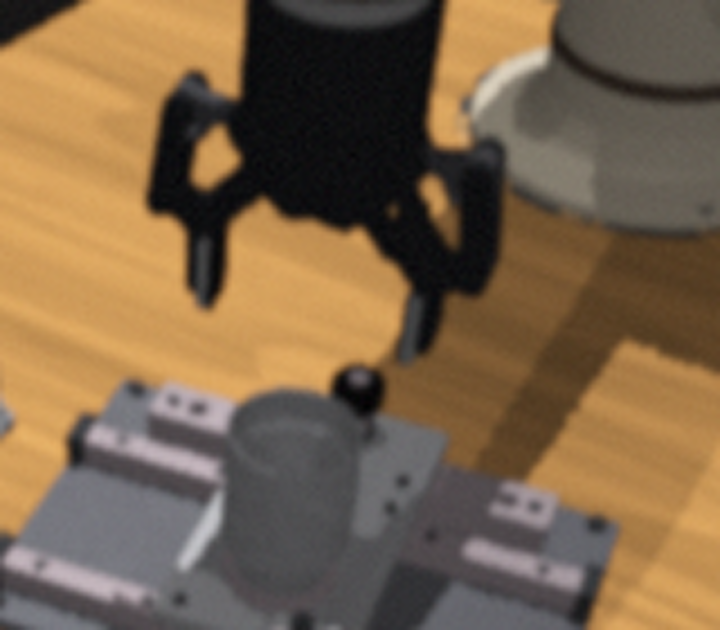

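The cup is nested and released: axes agree within 0.8 mm, and the rim reads about 0.146, including the usual +2–4 mm camera bias. Next is the knob, 115 mm along tool +x.

```bash

python3 -m handwheel '[[0.008,0,0,0,0,0],[0.014,0,0,0,0,0],[0.018,0,0,0,0,0],[0.02,0,0,0,0,0],[0.02,0,0.01,0,0,0],[0.018,0,0.015,0,0,0],[0.012,0.0003,0.02,0,0,0],[0.005,0,0.02,0,0,0]]'
python3 -m handwheel '[[0,0,0.02,0,0,0],[0,0,0.015,0,0,0],[0,0,0.012,0,0,0],[0,0,0.009,0,0,0],[0,0,0.005,0,0,0],[0,0,0.002,0,0,0],[0,0,0,0,0,0],[0,0,0,0,0,0]]'
python3 - <<'E'
from meas import *
go(.4555,.0034,.079)
E
```

```text
time: 10.6
ee_pos: [0.4531, 0.0032, 0.1406]
tcp_rot: [-180.0, 0.0, -169.9]
wrist_force: [0.0, -0.5, -0.0]
opening: 0.0854
time: 11.27
ee_pos: [0.4554, 0.0035, 0.079]
tcp_rot: [-180.0, 0.0, -169.9]
wrist_force: [0.3, -0.3, 0.7]
opening: 0.0855
t 11.27 pos [0.4554 0.0035 0.079 ] rpy [-1.7999e+02  4.0000e-02 -1.6991e+02] F [ 0.3 -0.3  0.7] open 0.0855 q6 -9.6
shift mm [-0.  -0.1  0. ] turn [-0.01  0.04  0.09]
```

```bash

python3 -m handwheel '[[0,0,0,0,0,0],[0,0,0,0,0,0],[0,0,0,0,0,0],[0,0,0,0,0,0],[0,0,0,0,0,0],[0,0,0,0,0,0],[0,0,0,0,0,0],[0,0,0,0,0,0]]' -1 60
python3 -m handwheel '[[0,0,0,0,0,0],[0,0,0,0,0,0],[0,0,0,0,0,0],[0,0,0,0,0,0],[0,0,0,0,0,0],[0,0,0,0,0,0],[0,0,0,0,0,0],[0,0,0,0,0,0]]'
python3 - <<'E'
from meas import *
go(.4555,.0034,.0935)
c=cam('scene'); save(c,'s6.png',(320,100,460,220),5)
E
```

```text
time: 11.93
ee_pos: [0.4552, 0.0035, 0.0789]
tcp_rot: [-180.0, 0.0, -169.9]
wrist_force: [-2.5, 0.7, 5.6]
opening: 0.0262
time: 12.6
ee_pos: [0.4552, 0.0035, 0.0788]
tcp_rot: [-180.0, 0.0, -169.9]
wrist_force: [-1.3, -0.0, 6.6]
opening: 0.026
t 12.6 pos [0.4552 0.0035 0.0788] rpy [-1.8000e+02  3.0000e-02 -1.6992e+02] F [-1.3 -0.   6.6] open 0.026 q6 -9.6
shift mm [ -0.3  -0.2 -14.7] turn [-0.    0.03  0.08]
```

View pics/s6.png

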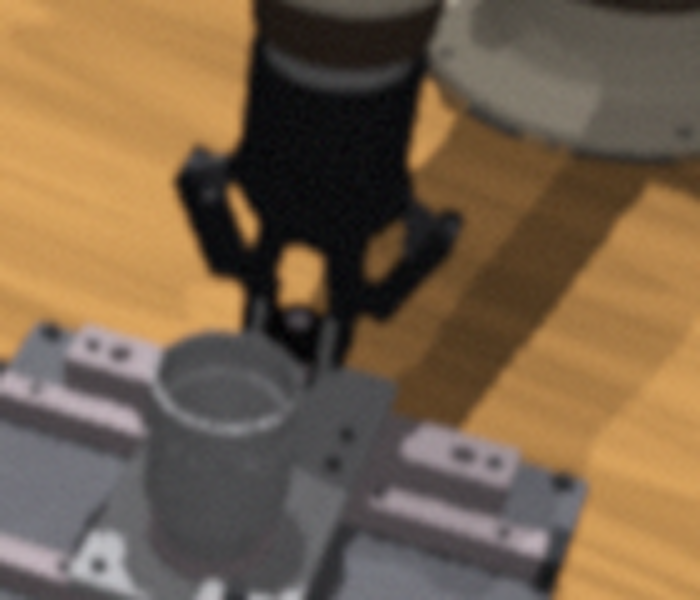

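The knob is gripped between the pads at crop (300,325), opening 26 mm, with the stack undisturbed. Lift 13.8 mm.

```bash

python3 -m handwheel '[[0,0,-0.002,0,0,0],[0,0,-0.003,0,0,0],[0,0,-0.003,0,0,0],[0,0,-0.003,0,0,0],[0,0,-0.002,0,0,0],[0,0,-0.001,0,0,0],[0,0,0,0,0,0],[0,0,0,0,0,0]]'
python3 - <<'E'
from meas import *
go(.4555,.0034,.0935)
c=cam('scene'); w=cloud(c); g=c['img'].max(2)
k=(np.hypot(w[...,0]-.4555,w[...,1]-.0036)<.010)&(w[...,2]>.075)&(w[...,2]<.12); P=w[k]; print('knob top',len(P),np.percentile(P[:,2],[10,50,75,90,100]).round(4))
E
```

```text
time: 13.32
ee_pos: [0.4551, 0.0035, 0.0922]
tcp_rot: [180.0, -0.0, -169.9]
wrist_force: [5.2, 0.4, -9.4]
opening: 0.0258
t 13.32 pos [0.4551 0.0035 0.0922] rpy [ 1.8000e+02 -1.0000e-02 -1.6992e+02] F [ 5.2  0.4 -9.4] open 0.0258 q6 -9.6
shift mm [-0.4 -0.2 -1.3] turn [ 0.   -0.01  0.08]
knob top 40 [0.0942 0.1035 0.1043 0.1051 0.1059]
```

The wrist force of -9.4 N matches the spring at 13.4 mm lift, so the pin is clear. Slide 45 mm along tool +y, gently.

```bash

python3 -m handwheel '[[0,0.0005,0,0,0,0],[0,0.001,0,0,0,0],[0,0.002,0,0,0,0],[0,0.003,0,0,0,0],[0,0.004,0,0,0,0],[0,0.004,0,0,0,0],[0,0.004,0,0,0,0],[0,0.004,0,0,0,0]]'
python3 -m handwheel '[[0,0.004,0,0,0,0],[0,0.004,0,0,0,0],[0,0.004,0,0,0,0],[0,0.004,0,0,0,0],[0,0.003,0,0,0,0],[0,0.002,0,0,0,0],[0,0.001,0,0,0,0],[0,0.0005,0,0,0,0]]'
python3 -m handwheel '[[0,0,0,0,0,0],[0,0,0,0,0,0],[0,0,0,0,0,0],[0,0,0,0,0,0],[0,0,0,0,0,0],[0,0,0,0,0,0],[0,0,0,0,0,0],[0,0,0,0,0,0]]'
python3 - <<'E'
from meas import *
f=np.array([-.1742,.9847])*.045
go(.4552+f[0],.0035+f[1],.079)
c=cam('scene'); x=np.array([.5685,.0225])+f; print('expect',x,'stack',axis(c,x,.08,.116),'top',axis(c,x,.126,.14))
E
```

```text
time: 14.03
ee_pos: [0.4511, 0.0257, 0.0922]
tcp_rot: [-180.0, -0.0, -169.9]
wrist_force: [5.4, -1.4, -8.5]
opening: 0.0258
time: 14.7
ee_pos: [0.4473, 0.0478, 0.0922]
tcp_rot: [-180.0, 0.0, -169.9]
wrist_force: [5.1, -0.9, -9.6]
opening: 0.0262
time: 15.37
ee_pos: [0.4472, 0.0479, 0.0922]
tcp_rot: [180.0, 0.0, -169.9]
wrist_force: [4.8, 1.4, -9.0]
opening: 0.0259
t 15.37 pos [0.4472 0.0479 0.0922] rpy [ 180.      0.   -169.91] F [ 4.8  1.4 -9. ] open 0.0259 q6 -4.0
shift mm [-0.1 -0.1 13.2] turn [0.   0.   0.09]
expect [0.560661  0.0668115] stack (array([0.5605, 0.0668]), 293, 0.0006) top (array([0.5609, 0.0663]), 133, 0.0006)
```

The stack moved exactly with the carriage and the cups stay aligned. Let the pin down.

```bash

python3 -m handwheel '[[0,0,0.001,0,0,0],[0,0,0.002,0,0,0],[0,0,0.002,0,0,0],[0,0,0.002,0,0,0],[0,0,0.002,0,0,0],[0,0,0.002,0,0,0],[0,0,0.002,0,0,0],[0,0,0.001,0,0,0]]'
python3 -m handwheel '[[0,0,0,0,0,0],[0,0,0,0,0,0],[0,0,0,0,0,0],[0,0,0,0,0,0],[0,0,0,0,0,0],[0,0,0,0,0,0],[0,0,0,0,0,0],[0,0,0,0,0,0]]'
python3 -c "
from h import *; go(.4472,.0479,.0788)"
```

```text
time: 16.08
ee_pos: [0.4473, 0.0479, 0.0788]
tcp_rot: [-180.0, 0.0, -169.9]
wrist_force: [0.7, 1.0, 7.0]
opening: 0.0264
time: 16.75
ee_pos: [0.4473, 0.0478, 0.0789]
tcp_rot: [-180.0, 0.0, -169.9]
wrist_force: [-0.7, 1.2, 5.5]
opening: 0.0262
t 16.75 pos [0.4473 0.0478 0.0789] rpy [-1.8000e+02  3.0000e-02 -1.6992e+02] F [-0.7  1.2  5.5] open 0.0262 q6 -4.0
shift mm [0.1 0.1 0.1] turn [-0.    0.03  0.08]
```

TCP z and force match the original pin-home state (0.0788 m, 6.6 N). I'll add a slight push and do a final look.

```bash

python3 -m handwheel '[[0,0,0.0005,0,0,0],[0,0,0.0003,0,0,0],[0,0,0,0,0,0],[0,0,0,0,0,0],[0,0,0,0,0,0],[0,0,0,0,0,0],[0,0,0,0,0,0],[0,0,0,0,0,0]]'
python3 - <<'E'
from meas import *
go(.4472,.0479,.0788)
c=cam('scene'); w=cloud(c); x=np.array([.5607,.0665]); print('stack',axis(c,x,.08,.116),'top',axis(c,x,.126,.14))
m=(np.hypot(w[...,0]-.5607,w[...,1]-.0668)<.036)&(w[...,2]>.13)&(w[...,2]<.16); print('rim z',np.percentile(w[m][:,2],[50,90,97,100]))
k=(np.hypot(w[...,0]-.4476,w[...,1]-.0479)<.010)&(w[...,2]>.07)&(w[...,2]<.12); P=w[k]; print('knob top',len(P),np.percentile(P[:,2],[10,50,75,90]).round(4))
b=dict(np.load('scene0.npz')); w0=cloud(b)
for n,p,z in(('sensor',(.703,.093),(.1,.17)),('gauge',(.72,.005),(.02,.11)),('housing',(.534,-.22),(.025,.045))):
  for W in(w0,w):
    q=(np.hypot(W[...,0]-p[0],W[...,1]-p[1])<.06)&(W[...,2]>z[0])&(W[...,2]<z[1]); print(n,q.sum(),W[q].mean(0).round(4))
save(c,'s7.png',(180,80,500,320),2.4)
E
```

```text
time: 17.42
ee_pos: [0.4473, 0.0479, 0.0788]
tcp_rot: [-180.0, 0.1, -169.9]
wrist_force: [-2.6, 0.6, 11.3]
opening: 0.0262
t 17.42 pos [0.4473 0.0479 0.0788] rpy [-1.8000e+02  6.0000e-02 -1.6992e+02] F [-2.6  0.6 11.3] open 0.0262 q6 -4.0
shift mm [ 0.1  0.1 -0. ] turn [-0.    0.06  0.08]
stack (array([0.5605, 0.0669]), 295, 0.0006) top (array([0.5607, 0.0661]), 128, 0.0006)
rim z [0.14002153 0.14619618 0.14700231 0.14837082]
knob top 37 [0.0893 0.0906 0.0912 0.0916]
sensor 557 [0.7024 0.0965 0.1372]
sensor 552 [0.7022 0.0964 0.1371]
gauge 373 [0.7266 0.0089 0.0591]
gauge 370 [0.7268 0.009  0.0594]
housing 263 [ 0.5366 -0.2186  0.0332]
housing 266 [ 0.5362 -0.2185  0.0332]
```

View pics/s7.png

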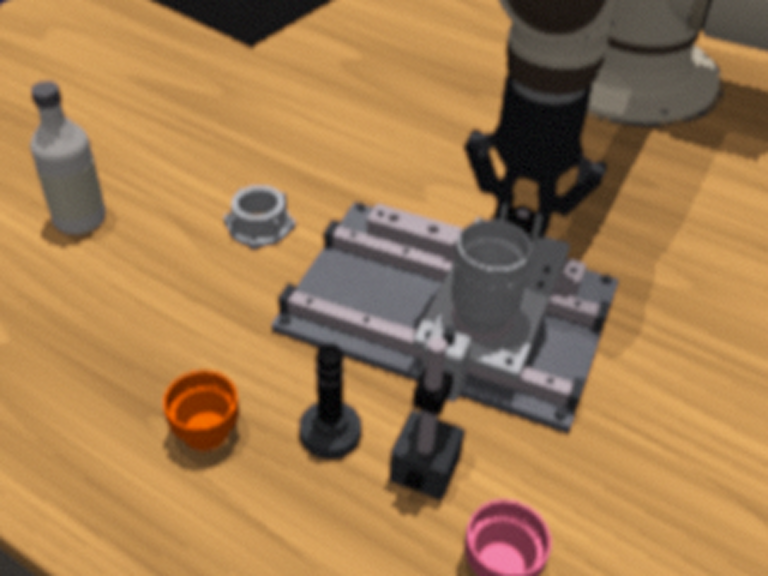

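The stack at (490,275) is in line with the sensor at (430,430), the gripper is on the knob at (522,215), and the bystanders haven't moved. The knob top dropped 13 mm, so the pin is home.

```bash
python3 -c "
from workcell import order; print(order.job_done())"
```

```text
the job is handed in; nothing more can be done
None
```

The job is handed in at about 17.5 s on the robot's clock; the hand-in reported no verdict. I nested the loose cup in the stack and released it. I then lifted the plunger about 13.4 mm, slid the carriage 45 mm to the sensor's side (+y), and let the pin down with the gripper still closed on the knob.

What the last checks showed:
- **Stack:** the top cup's axis is within about 0.8 mm of the stack's. The rim reads about 0.146 m against 0.144 m nominal, which is within the camera's height bias. Both stack axes landed within 0.5 mm of the expected position after the slide.
- **Pin:** the TCP is back at its pin-home height of 0.0788 m, and the knob top came down about 13 mm. The gripper keeps a light downward push, with the wrist reading 11 N.
- **Surroundings:** the sensor, plug gauge and housing moved less than 0.5 mm between the first and last pictures. I checked the bottle by eye only, and it looks unmoved.

No check failed. I had no direct reading of the grip force on the knob or of the carriage and plunger joints. Those rest on the 60 N grip command, the 26 mm finger opening, and the TCP and camera measurements.

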